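# Flip the sample leaf and hold the exposure dial at its third click

### The job

Flip the hinged sample leaf on the reading stage right over, like a page, so that it lies flat on the glass window side with its other face up. Then turn the spring-return exposure dial clockwise by its post, past the first two clicks to the third and no further, and finish while still holding it there against its spring: do not let go. Leave the dial alone until the leaf is over, and leave the bottles and other small things where they stand.

Things in the scene. Friction and masses are not known exactly. Their poses are not given: they have to be found in the camera images.
- stage: Reading stage: fixed white block 100 (x) x 200 (y) x 38 mm high, origin under its centre, front (-x) to the robot, yaw up to 0.25 rad. The hinge runs along its x axis through the middle, 46 mm above the table. Left half (+y): plain aluminium bed; right half (-y): dark frame with a glass window. It may stand left or right of the control.
- leaf (a joint): Angle (rad) of the leaf, an aluminium plate 92 x 76 x 7 mm hinged to the stage, wells on one face, plain glass on the other. 0 = flat on the left (+y) bed, 1.57 = upright, 3.14 = flat over on the right (-y) window side, at its stop. Starts between 0 and 0.35. The hinge is stiff and stays where it is left; about 2 N at the pin moves it.
- leaf_pin (a point): Grip point on the leaf's round steel pin, 10 mm thick, at the free edge, parallel to the hinge and 78 mm from it, jutting 58 mm from the leaf to the robot (-x of the stage). On the pin's axis, 38 mm out from the leaf, 34 mm before the stage block, free all round. Travels in a half circle over the hinge, +y to -y of the stage; pinched from above along the stage's y, the pin turns between the fingers.
- leaf_hinge (a point): Point on the hinge axis, 46 mm above the table, level (along the axis) with leaf_pin: the centre of its half circle. Fixed to the stage.
- control: Exposure control: fixed white box 160 x 160 x 55 mm high, yaw up to 0.35 rad, origin under its centre. On top a flat grey dial, 120 mm across, 12 mm thick, and four black tick marks round it: rest, first, second and third click, clockwise seen from above. The post stands over the dial's short pointer line, level with the tick of the present angle.
- dial (a joint): Angle (rad) of the dial, growing clockwise seen from above. 0 = rest, clicks at 0.45, 0.90 and 1.35 (third), stop at 1.75. A spring always returns it to 0: about 3 N at the post at rest, 7 N at the third click, with bumps of about 1.3 N midway before and after each click, which do not hold it.
- dial_post (a point): Grip point on the dial's upright round steel post, 14 mm thick, 50 mm tall, 50 mm from the dial's axis. On the post's axis, 98 mm above the table, 31 mm above the dial's face, 19 mm below the post's top. Travels in a level circle about dial_axis; at rest on the robot's side, to the right (-x -y of the control).
- dial_axis (a point): Point on the dial's upright turning axis at the height of dial_post (98 mm above the table). Fixed to the control.
- bottle_a: loose amber glass bottle with a foil cap, 48 mm across, 75 mm tall; a bystander, origin under its centre
- bottle_b: loose amber glass bottle with a foil cap, 48 mm across, 75 mm tall; a bystander, origin under its centre
- bottle_c: loose amber glass bottle with a foil cap, 48 mm across, 75 mm tall; a bystander, origin under its centre
- bottle_d: loose amber glass bottle with a foil cap, 48 mm across, 75 mm tall; a bystander, origin under its centre
- vial: loose clear glass vial, 24 mm across, 60 mm tall, often between stage and control; a bystander, origin under its centre
- dish: loose shallow glass dish, 90 mm across, 16 mm tall; a bystander, origin under its centre
- weight: loose brass check weight, 28 mm across, 40 mm tall; a bystander, origin under its centre
There are look-alikes about, which are no part of the job. Leave any pink look-alike of the control alone.

How it is judged:
On the way, in this order (a step that is already met when the one before it is completed fails the run):
1. the leaf lies flipped over on the window side, the dial still at rest (value of joint leaf above 2.97 rad and value of joint dial below 0.25 rad), for 0.2 s.
2. the dial is held at its third click, the leaf still over (value of joint dial between 1.2 and 1.5 rad and value of joint leaf above 2.97 rad), for 0.3 s.
At the end, for the whole second after the job is handed in: The leaf lies flat on the window side (joint above 2.97 of 3.14 rad), and the fingers are still on the dial (more than 1 N), keeping it still at the third click (1.35 rad, give or take 0.15) (all of step 2 and velocity of joint dial between -0.1 and 0.1 rad/s and contact force between the fingers and control above 1 N); the arm keeps its last pose, push and grip.
It fails at once if the dial is turned before the leaf is over (value of joint leaf below 2.8 rad and value of joint dial above 0.6 rad).
It fails at once if a bottle, the vial, the dish or the weight is displaced by more than 30 mm (distance of any of bottle_a, bottle_b, bottle_c, bottle_d, vial, dish, weight from where it was at the start of the episode above 0.03 m).
It also fails if it takes over 51 s, if anything falls off the work surface, if the arm or the gripper's body presses on something with over 40 N, if the wrist force passes 120 N, or if a joint passes its speed limit or range.

### The arm

A 7-joint arm with a two-finger parallel gripper is mounted at the origin on the work surface. World frame = base frame: x ahead of the robot, y to its left, z up, the work surface at z = 0. Lengths are in m, angles in rad, forces in N, time in s.
With the tool pointing down it reaches from about 0.4 to 0.85 m from the base axis. Payload 4.5 kg.
Tool frame: the origin (TCP) lies between the finger pads; the fingertips stand 11 mm ahead of it and the grasp point (between the pads) lies 8 mm behind it; z points along the fingers, y is the line along which they close (so a half turn about z gives the same grasp; the last joint's range is limited). The gripper opens to 88 mm and grips with 3 to 60 N. Pads are 18 mm wide; open, the fingers measure 123 mm over their backs; the gripper's body (75 mm by 187 mm) begins 45 mm behind the grasp point.
Start: joints at [1.18, 0.689, -0.195, 1.565, 0.157, 0.902, -0.215], TCP at [0.258, -0.569, 0.25] pointing down, gripper open.
Joint ranges: [-3.01, 3.01], [-0.46, 2.08], [-1.47, 1.51], [0.13, 2.56], [-1, 4.14], [0.04, 2.09], [-2.66, 2.66]. Speed limits (rad/s): [2.57, 2.57, 3.14, 3.14, 3.14, 3.14, 3.14].

### API

Orientations are given as a rotation vector (axis times angle).
In Python, from cell import arm gives the robot as it stands. The module is installed in compiled form; this text tells all that it offers. Calls block until the motion is done:
- arm.move_ptp(position, orientation): joint-space move of the TCP to a pose.
- arm.move_straight(position, feed=0.15, attitude=None): straight line of the TCP; attitude=None keeps the orientation; feed is the mean speed in m/s.
- arm.move_joints(angles): joint-space move.
- arm.command_gripper(opening, f_grip=None): finger opening in m; f_grip is the grip in N (None keeps the last); returns when the fingers have stopped.
- arm.pause(seconds).
- arm.solve_ik(position, orientation): joint angles nearest the present ones, or None.
- arm.sense(): the state.
- arm.camera(name): name is "scene" or "top"; returns a dict with "img" (384x512x3 uint8, blue, green, red), "depth" (384x512 float32, m along the optical axis (not along the pixel's ray), 0 where there is no reading), "fx", "fy", "cx", "cy" (pixels), "D" ([k1, k2, p1, p2, k3] as OpenCV has them; the pictures are not rectified), "position" and "rotation" of the camera in the world. Camera axes: x right, y down, z forward; pixel columns grow to the right and rows downward; lengths in m; the calibration is good to about 2 mm. A picture is of the moment at which its call begins.
A pose or a line that the arm cannot do raises arm.IKError and nothing moves.
- arm.sign_off(): hands the job in; it is judged then, once.
Trained networks look in the newest picture that a camera, given by its name, has taken for a name from the list of things; names that differ only in an ending like _2 or _b are one class to them, and where a whole thing is asked for, a point or a joint stands for the part that bears it (a point fixed in the world has none). Each returns a list of dicts, best first, with "confidence" (0 to 1); they miss things now and then, are a little off and sometimes report something else, mostly with a low value. They report only what shows in the picture. A call takes as long as a camera call. They do not tell look-alikes from the thing itself.
- arm.outline_of(camera, thing): "pixels" (384x512 bool, what is visible of it) and "box" ([centre column, centre row, width, height] in pixels, round what is visible of it).
The state is a dict: "time_s": time; "joints": joint angles; "joint_velocities": joint speeds; "effort": joint torques, N m; "position": TCP position; "ee_rot": TCP orientation; "wrist_force": force on the tool from outside, world axes, zero at the start; "moment": the same for the moment, N m; "width": finger opening in m; "grip_force": force on a finger pad.
Only numpy, scipy, OpenCV 4.12 (cv2) and the standard library are available. Lean on these libraries where they do the work, as an engineer would, in place of code of your own. Each camera call takes 0.05 s, during which the arm holds its last target. There are 200 camera calls.

## Working session

There is one attempt and no reset: what is moved stays moved. The work goes in short steps, each a Python script; the robot and the scene stay as the last script left them, time stands still between calls to the robot, and variables do not carry over. Pictures are saved under pics/ and viewed, at most 10 in all, crops included, and the job is handed in when it is done.

```bash
mkdir -p pics; cat > h.py <<'E'
import numpy as np, cv2, pickle
from cell import arm
from scipy.spatial.transform import Rotation as R
def rot(c):
    r=np.array(c["rotation"]); return r if r.shape==(3,3) else R.from_rotvec(r).as_matrix()
def K(c): return np.array([[c["fx"],0,c["cx"]],[0,c["fy"],c["cy"]],[0,0,1.]])
def pts(c,uv):  # pixels (N,2) -> world with depth
    uv=np.asarray(uv,float).reshape(-1,2)
    n=cv2.undistortPoints(uv[:,None],K(c),np.array(c["D"],float))[:,0]
    d=c["depth"][uv[:,1].astype(int),uv[:,0].astype(int)]
    return (np.c_[n,np.ones(len(n))]*d[:,None])@rot(c).T+np.array(c["position"])
def cloud(c,m):
    v,u=np.nonzero(m&(c["depth"]>0)); return pts(c,np.c_[u,v])
E
cat > a.py <<'E'
from h import *
s=arm.sense(); print({k:np.round(v,3) for k,v in s.items()})
for n in ("scene","top"):
    c=arm.camera(n); pickle.dump(c,open(n+".pkl","wb")); cv2.imwrite(f"pics/{n}0.png",cv2.resize(c["img"],(800,600)))
    print(n,np.round(c["position"],3),np.round(c["rotation"],3).tolist(),c["fx"])
    for t in ("stage","leaf","leaf_pin","control","dial","dial_post","bottle_a","vial","dish","weight"):
        for o in arm.outline_of(n,t):
            if o["confidence"]<.2: continue
            p=cloud(c,o["pixels"])
            print(t,round(o["confidence"],2),np.round(o["box"]).astype(int),np.round(np.median(p,0),3) if len(p) else None, np.round(np.percentile(p,95,axis=0),3) if len(p) else None)
E
python3 a.py
```

```text
{'time_s': np.float64(0.0), 'joints': array([ 1.18 ,  0.69 , -0.195,  1.566,  0.157,  0.902, -0.215]), 'joint_velocities': array([ 0.001, -0.001,  0.001,  0.001,  0.002,  0.   , -0.   ]), 'effort': array([ 0.0000e+00, -5.2756e+01, -1.2670e+00, -1.5343e+01, -5.3000e-02,
        7.0000e-03,  0.0000e+00]), 'position': array([ 0.257, -0.569,  0.249]), 'ee_rot': array([-3.069e+00, -6.620e-01,  1.000e-03]), 'wrist_force': array([ 0.244, -0.222,  0.343]), 'moment': array([ 0.012, -0.041,  0.008]), 'grip_force': np.float64(0.0), 'width': np.float64(0.088)}
scene [ 1.008 -0.704  0.682] [-2.094, -0.612, 0.313] 348.57940315854194
stage 0.92 [287 185  45  50] [0.565 0.19  0.04 ] [0.61  0.282 0.061]
leaf 0.67 [287 172  38  23] [0.547 0.251 0.056] [0.591 0.293 0.063]
leaf_pin 0.78 [290 169  36  24] [0.55  0.248 0.057] [0.589 0.286 0.063]
control 0.91 [224 161  47  37] [0.305 0.172 0.055] [0.373 0.275 0.07 ]
control 0.9 [211 268  88  73] [ 0.597 -0.271  0.055] [ 0.665 -0.171  0.069]
control 0.72 [139 232  80  58] [ 0.353 -0.276  0.055] [ 0.423 -0.172  0.069]
dial 0.88 [211 257  52  40] [ 0.58  -0.2
[... 1973 characters left out ...]
214 0.067] [0.328 0.262 0.073]
dial_post 0.93 [333 175  30  36] [ 0.572 -0.235  0.068] [ 0.621 -0.189  0.073]
dial_post 0.76 [334 251  35  35] [ 0.327 -0.246  0.068] [ 0.374 -0.198  0.074]
bottle_a 0.72 [129 152  20  19] [0.631 0.431 0.061] [0.651 0.452 0.078]
bottle_a 0.48 [189 121  13  18] [0.738 0.239 0.065] [0.759 0.26  0.078]
bottle_a 0.46 [259 203  13  12] [0.474 0.005 0.075] [0.494 0.022 0.078]
bottle_a 0.45 [324 125  16  14] [ 0.745 -0.203  0.072] [ 0.765 -0.187  0.079]
vial 0.52 [261 159  10  12] [ 0.62  -0.004  0.059] [0.633 0.006 0.064]
dish 0.84 [272 110  25  21] [ 0.794 -0.029  0.011] [0.826 0.007 0.018]
weight 0.56 [386 166   8   3] [ 0.61  -0.422  0.027] [ 0.623 -0.413  0.041]
```

View pics/top0.png

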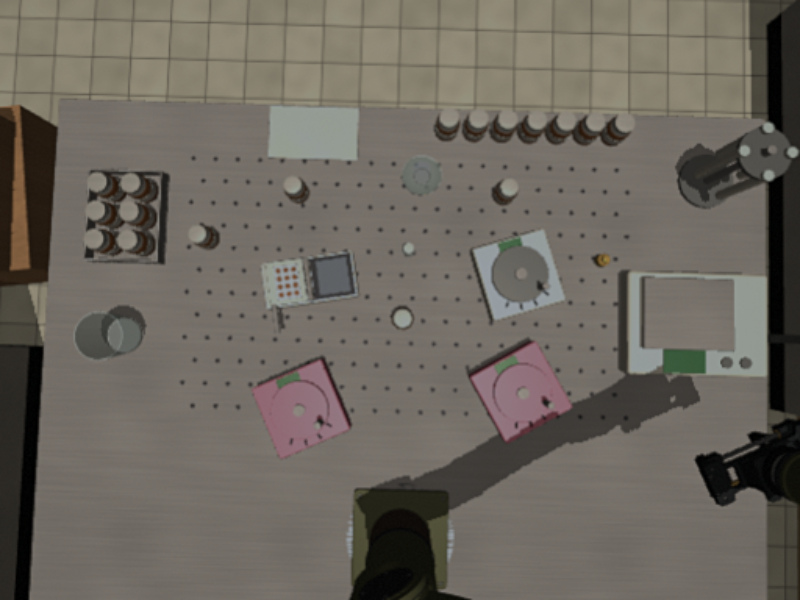

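View pics/scene0.png

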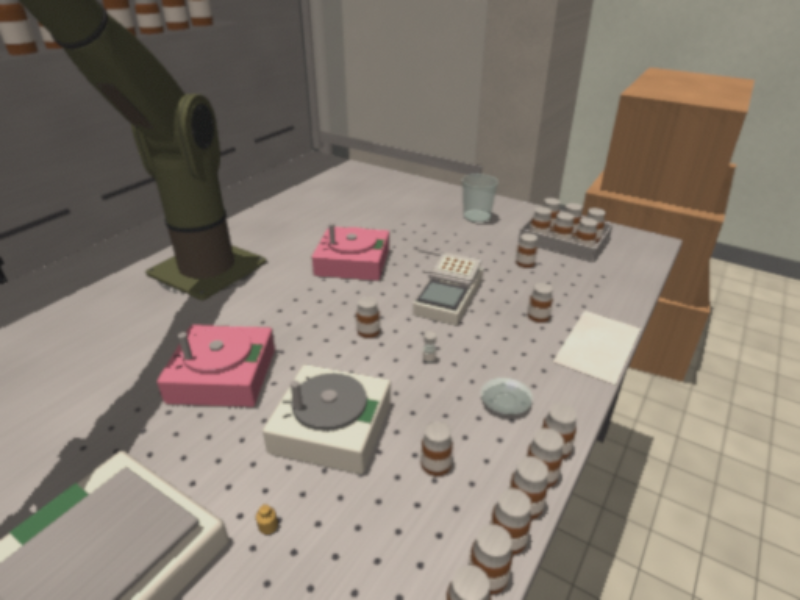

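The top picture shows three dial boxes (800x600 pixels). The white one with the grey dial is at (518,275), and two pink ones are at (300,408) and (520,390). The white one fits "control"; the pink ones are the look-alikes. The stage is at (310,280), with the leaf on its left half and the pin at (278,318). I'll confirm with one crop and fit the geometry.

```bash
cat > b.py <<'E'
from h import *
P=[];C=[]
for n in ("top","scene"):
    c=pickle.load(open(n+".pkl","rb")); P.append(cloud(c,np.ones((384,512),bool)))
for n,p in zip(("top","scene"),P):
    print(n)
    # stage
    s=p[(p[:,0]>.44)&(p[:,0]<.64)&(p[:,1]>.08)&(p[:,1]<.33)]
    blk=s[(s[:,2]>.03)]
    r=cv2.minAreaRect(blk[(blk[:,0]>0.47)][:,:2].astype(np.float32)); print("stage rect",np.round(np.array(r[0]),4),np.round(r[1],3),round(r[2],1))
    # leaf plane
    win=blk[(blk[:,2]<.046)]; print("z hist",np.histogram(blk[:,2],bins=np.arange(.03,.09,.005))[0])
    pin=s[(s[:,0]<.495)&(s[:,2]>.02)]
    print("pin pts",np.round(pin[np.argsort(pin[:,0])],3).tolist()[:25])
    q=p[(p[:,0]>.46)&(p[:,0]<.7)&(p[:,1]>-.36)&(p[:,1]<-.12)]
    top=q[(q[:,2]>.05)&(q[:,2]<.08)]
    r=cv2.minAreaRect(top[:,:2].astype(np.float32)); print("ctl rect",np.round(r[0],4),np.round(r[1],3),round(r[2],1))
    d=q[(q[:,2]>.0635)&(q[:,2]<.072)]; print("dial",cv2.minEnclosingCircle(d[:,:2].astype(np.float32)),d[:,:2].mean(0))
    po=q[(q[:,2]>.08)]; print("post",np.round(po,3).tolist())
c=pickle.load(open("top.pkl","rb"))["img"]; d=pickle.load(open("scene.pkl","rb"))["img"]
f=lambda i,x,y:cv2.resize(i[y:y+80,x:x+100],(400,320),interpolation=cv2.INTER_CUBIC)
cv2.imwrite("pics/crop1.png",np.hstack([f(c,150,145),f(c,283,135)]))
E
python3 b.py
```

```text
top
stage rect [0.5444 0.2081] [0.117 0.201] 11.1
z hist [170 490 329  61 181 280 243  30   0   0   0]
pin pts [[0.44, 0.268, 0.066], [0.44, 0.267, 0.06], [0.44, 0.263, 0.06], [0.443, 0.273, 0.062], [0.443, 0.269, 0.063], [0.443, 0.266, 0.064], [0.443, 0.264, 0.057], [0.446, 0.273, 0.062], [0.447, 0.269, 0.063], [0.447, 0.265, 0.066], [0.45, 0.273, 0.063], [0.45, 0.269, 0.063], [0.45, 0.266, 0.062], [0.453, 0.273, 0.06], [0.453, 0.269, 0.066], [0.453, 0.266, 0.062], [0.456, 0.272, 0.067], [0.456, 0.269, 0.067], [0.456, 0.267, 0.061], [0.46, 0.273, 0.062], [0.46, 0.271, 0.06], [0.46, 0.267, 0.061], [0.463, 0.273, 0.062], [0.463, 0.27, 0.063], [0.463, 0.268, 0.058]]
ctl rect [ 0.5742 -0.2371] [0.16  0.157] 18.3
dial ((0.5743540525436401, -0.23670123517513275), 0.05918261408805847) [ 0.57441254 -0.23585533]
post [[0.578, -0.239, 0.082], [0.574, -0.229, 0.081], [0.553, -0.276, 0.115], [0.553, -0.278, 0.119], [0.552, -0.273, 0.089], [0.551, -0.271, 0.107], [0.55, -0.272, 0.119], [0.55, -0.275, 0.117], [0.55, -0.279, 0.116], [0.55, -0.281, 0.12], [0.549, -0.272, 0.081], [0.548, -0.271, 0.0
[... 2607 characters left out ...]
283, 0.099], [0.554, -0.279, 0.095], [0.556, -0.278, 0.095], [0.545, -0.284, 0.091], [0.55, -0.285, 0.094], [0.552, -0.284, 0.095], [0.554, -0.283, 0.095], [0.554, -0.28, 0.093], [0.556, -0.278, 0.092], [0.545, -0.284, 0.087], [0.55, -0.286, 0.092], [0.551, -0.283, 0.09], [0.555, -0.284, 0.093], [0.553, -0.279, 0.089], [0.555, -0.277, 0.088], [0.554, -0.273, 0.084], [0.549, -0.285, 0.088], [0.551, -0.284, 0.088], [0.554, -0.283, 0.089], [0.554, -0.281, 0.087], [0.555, -0.278, 0.085], [0.554, -0.274, 0.081], [0.547, -0.284, 0.083], [0.552, -0.285, 0.086], [0.552, -0.282, 0.084], [0.553, -0.28, 0.082], [0.555, -0.278, 0.082], [0.55, -0.284, 0.081], [0.555, -0.282, 0.081], [0.556, -0.28, 0.08]]
```

View pics/crop1.png

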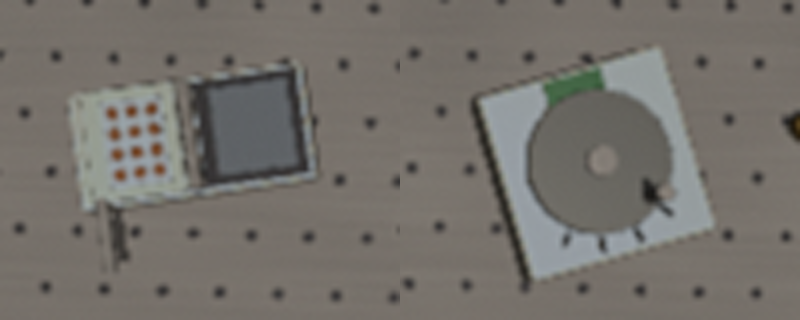

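The crop shows the stage with its orange wells face up on the left, the window on the right and the pin at lower left (112,240). The white control has its post at rest at (665,195), with the other ticks following clockwise along the bottom. Next I fit the stage and go above the pin.

```bash
cat > c.py <<'E'
from h import *
cs=[pickle.load(open(n+".pkl","rb")) for n in ("top","scene")]
res=[]
for c in cs:
    p=cloud(c,np.ones((384,512),bool))
    s=p[(p[:,0]>.44)&(p[:,0]<.66)&(p[:,1]>.07)&(p[:,1]<.34)&(p[:,2]>.028)]
    yaw=.17
    for _ in range(4):
        ex=np.array([np.cos(yaw),np.sin(yaw)]);ey=np.array([-ex[1],ex[0]])
        a=s[:,:2]@ex;b=s[:,:2]@ey
        bm=np.median(b); rgt=b<np.percentile(b,99.5)-.045   # free of the pin
        body=s[rgt|(a>np.percentile(a[rgt],1))]
        r=cv2.minAreaRect(body[:,:2].astype(np.float32)); w=np.deg2rad(r[2]); w=(w+np.pi/4)%(np.pi/2)-np.pi/4; yaw=w
    pin=s[~(rgt|(a>np.percentile(a[rgt],1)-.008))]
    pf=np.polyfit(pin[:,0],pin[:,1],1)
    ctr=np.array(r[0]); l=(pin[:,:2]-ctr)@np.c_[ex,ey]
    print(np.round(r[0],4),np.round(r[1],3),"yaw",round(yaw,3),"pin slope",round(np.arctan(pf[0]),3),len(pin),"pin local x min",l[:,0].min().round(4),"y mean",l[:,1].mean().round(4),"y rng",np.round([l[:,1].min(),l[:,1].max()],4),"z top",np.percentile(pin[:,2],75).round(4))
E
python3 c.py
```

```text
[0.5519 0.2097] [0.1   0.201] yaw 0.177 pin slope 0.177 42 pin local x min -0.1006 y mean 0.0763 y rng [0.0723 0.0821] z top 0.0635
[0.5547 0.2114] [0.1   0.206] yaw 0.17 pin slope 0.147 31 pin local x min -0.1009 y mean 0.0747 y rng [0.0699 0.0811] z top 0.0629
```

```bash
cat >> h.py <<'E'
ctr=np.array([.553,.210]); yaw=.175
ex=np.array([np.cos(yaw),np.sin(yaw)]);ey=np.array([-ex[1],ex[0]])
hinge=np.r_[ctr-.084*ex,.046]
OFF=np.array([0,0,-.008])   # TCP lies 8 mm below the grasp point
def pin(t): return hinge+.078*(np.cos(t)*np.r_[ey,0]+np.sin(t)*np.array([0,0,1]))
def down(a,ref=None): # tool down, closing line at world angle a; of the two half turns the one whose joint 7 is nearer 0
    y=np.array([np.cos(a),np.sin(a),0]);z=np.array([0,0,-1.])
    return R.from_matrix(np.c_[np.cross(y,z),y,z]).as_rotvec()
def st(tag):
    s=arm.sense(); print(tag,round(s["time_s"],2),np.round(s["position"],4),"F",np.round(s["wrist_force"],1),"w",round(float(s["width"]),4),"g",round(float(s["grip_force"]),1),"q7",round(float(s["joints"][6]),2)); return s
E
cat > d.py <<'E'
from h import *
t0=.17; p=pin(t0)+OFF
c=[(down(a),arm.solve_ik(p+[0,0,.12],down(a))) for a in (yaw+np.pi/2,yaw-np.pi/2)]
c=[x for x in c if x[1] is not None]; print([np.round(x[1],2) for x in c])
o=min(c,key=lambda x:abs(x[1][6]))[0]
arm.move_ptp(p+[0,0,.12],o); arm.command_gripper(.05,20); st("above")
arm.move_straight(p,feed=.12); st("down")
arm.command_gripper(0.0,20); st("grip")
E
python3 d.py
```

```text
[array([-0.17,  0.79, -0.78,  1.91,  0.78,  0.78,  0.35]), array([-0.72,  0.69,  0.16,  1.94, -0.2 ,  0.53, -1.81])]
above 4.85 [0.4569 0.2711 0.1712] F [ 0.7 -0.3 -1. ] w 0.0502 g 0.0 q7 0.35
down 6.0 [0.4571 0.2714 0.0517] F [-0.4  0.2  1. ] w 0.0497 g 0.0 q7 0.14
grip 6.7 [0.4566 0.2732 0.0516] F [-1.   5.   0.3] w 0.0088 g 19.9 q7 0.14
```

```bash
cat > e.py <<'E'
from h import *
d=np.array([0,.0015,0])
for i,t in enumerate(np.linspace(.17,3.14,16)[1:]):
    arm.move_straight(pin(t)+OFF+d*np.cos(t/2),feed=.08)
    if i%3==2:
        s=st(f"{t:.2f}")
        if np.linalg.norm(s["wrist_force"])>40 or s["width"]<.006: print("STOP"); break
c=arm.camera("top"); pickle.dump(c,open("top1.pkl","wb"))
cv2.imwrite("pics/top1.png",cv2.resize(c["img"][130:230,140:270],(780,600),interpolation=cv2.INTER_CUBIC))
E
python3 e.py
```

```text
0.76 7.72 [0.4604 0.2514 0.0919] F [-2.5  2.1  2.7] w 0.0085 g 19.5 q7 0.24
1.36 8.75 [0.4675 0.2112 0.1135] F [  3.7  -4.  -21.9] w 0.0085 g 21.6 q7 0.32
1.95 9.78 [0.4751 0.1688 0.1111] F [ -1.5   2.8 -10. ] w 0.0081 g 20.7 q7 0.38
2.55 10.8 [0.4815 0.1338 0.0823] F [-3.2  5.3 -4. ] w 0.0087 g 20.1 q7 0.37
3.14 11.82 [0.484  0.1207 0.0388] F [-3.7  4.8 -1. ] w 0.0081 g 19.8 q7 0.27
```

View pics/top1.png

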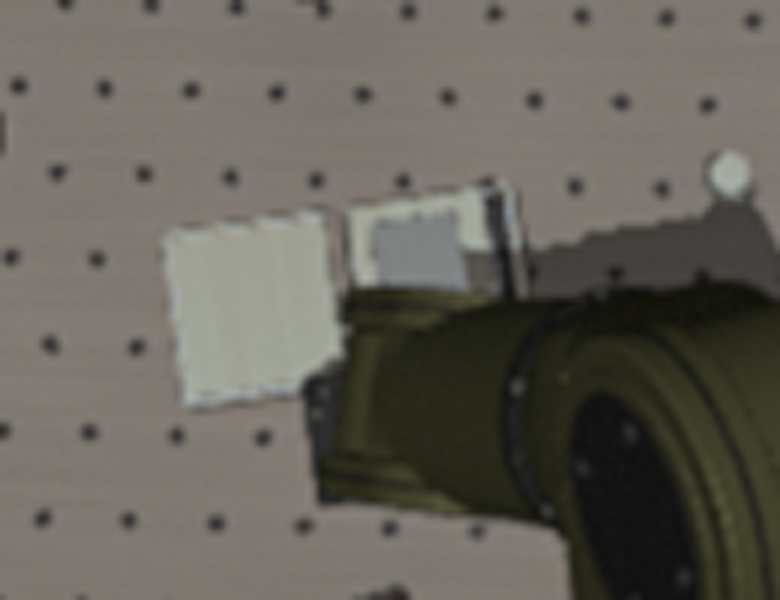

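The leaf now lies on the window side, glass face up at (415,250) in the crop. I'll press it gently, release it, and measure its height once the hand is clear.

```bash
cat > f.py <<'E'
from h import *
p=pin(3.14)+OFF
arm.move_straight(p+[0,0,-.003],feed=.03); st("press")
arm.command_gripper(.03); st("open")
arm.move_straight(p+[0,0,.17],feed=.15); st("up")
# go above the post
ax=np.array([.575,-.237]); po=np.array([.548,-.2785])
v=po-ax; al=np.arctan2(v[1],v[0]); print("alpha",al,np.linalg.norm(v))
q=[]
for k in range(2):
    a=al+np.pi/2+k*np.pi
    f=[arm.solve_ik(np.r_[ax+.05*np.array([np.cos(al-t),np.sin(al-t)]),.2-.11*(t>0)],down(a-t)) for t in (0,.7,1.4)]
    q.append(f); print(k,[None if x is None else np.round(x,2) for x in f])
c=arm.camera("scene"); pickle.dump(c,open("s2.pkl","wb"))
for c in (c,):
    pt=cloud(c,np.ones((384,512),bool)); l=np.c_[(pt[:,:2]-ctr)@np.c_[ex,ey],pt[:,2]]
    m=l[(abs(l[:,0])<.04)&(l[:,1]<-.01)&(l[:,1]>-.072)&(l[:,2]>.03)&(l[:,2]<.1)]
    print(len(m),"leaf z fit slope",np.polyfit(m[:,1],m[:,2],1),m[:,2].mean())
    pp=l[(l[:,0]<-.055)&(l[:,0]>-.11)&(abs(l[:,1])<.11)&(l[:,2]>.03)&(l[:,2]<.1)]; print("pin",len(pp),np.round(pp.mean(0),4) if len(pp) else "")
E
python3 f.py
```

```text
press 12.12 [0.484  0.1206 0.0361] F [-3.4  4.1 -0.8] w 0.0081 g 19.8 q7 0.26
open 12.63 [0.4842 0.1182 0.0352] F [ 0.6 -0.1  0.4] w 0.0301 g 0.0 q7 0.26
up 13.93 [0.4834 0.1183 0.2074] F [-0.3 -0.4  0.1] w 0.03 g 0.0 q7 0.66
alpha -2.1475949173861855 0.04951009997970109
0 [array([ 0.55,  0.74, -0.27,  1.65,  0.26,  0.79, -0.41]), array([ 0.42,  0.86, -0.09,  1.81,  0.15,  0.47, -1.05]), array([ 0.06,  0.91,  0.44,  1.87, -0.72,  0.53, -0.98])]
1 [array([ 0.92,  0.94, -1.06,  1.62,  0.89,  1.13,  2.19]), array([ 0.78,  0.97, -0.75,  1.79,  0.93,  0.78,  1.4 ]), array([ 0.65,  0.92, -0.61,  1.83,  0.83,  0.66,  0.71])]
247 leaf z fit slope [0.00388148 0.05086041] 0.05069454868170265
pin 40 [-0.0774 -0.0789  0.0489]
```

```bash
cat >> h.py <<'E'
ax=np.array([.575,-.237]); al=-2.1476
def post(t,r=.05): return np.r_[ax+r*np.array([np.cos(al-t),np.sin(al-t)]),.090]
def att(t): return down(al+np.pi/2-t)
E
cat > g.py <<'E'
from h import *
arm.move_ptp(post(0)+[0,0,.12],att(0)); arm.command_gripper(.045,30); st("above")
arm.move_straight(post(0),feed=.12); st("down")
arm.command_gripper(0,30); s=st("grip"); v=s["position"][:2]-ax; print("r",np.hypot(*v),"ang",np.arctan2(v[1],v[0])-al)
c=arm.camera("scene"); pickle.dump(c,open("s3.pkl","wb"))
cv2.imwrite("pics/s3.png",cv2.resize(c["img"][200:320,140:300],(800,600),interpolation=cv2.INTER_CUBIC))
E
python3 g.py
```

```text
above 15.89 [ 0.5478 -0.2786  0.21  ] F [-0.4  0.   0. ] w 0.0453 g 0.0 q7 -0.41
down 17.04 [ 0.5483 -0.2791  0.0907] F [ 0.2 -0.7  1.2] w 0.0448 g 0.0 q7 -0.46
grip 17.63 [ 0.5467 -0.2783  0.0901] F [-3.9  2.4  4.8] w 0.013 g 30.0 q7 -0.46
r 0.05011509064134353 ang -0.0238720393405365
```

View pics/s3.png

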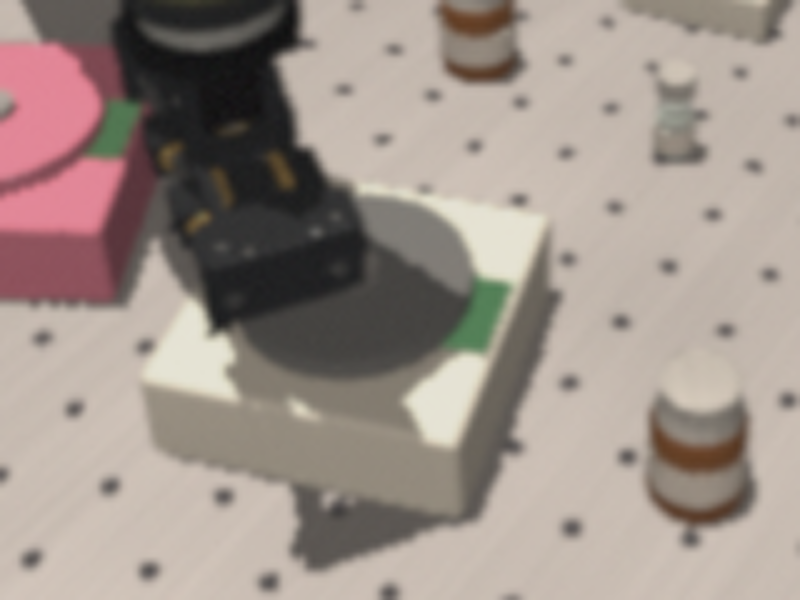

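The fingers hold the post of the white control: width 13 mm, hand at about (280,250) in the crop. Now I turn it.

```bash
cat > i.py <<'E'
from h import *
def ang(s):
    v=s["position"][:2]-ax; return (al-np.arctan2(v[1],v[0])+np.pi)%(2*np.pi)-np.pi, np.hypot(*v)
for t in np.r_[np.arange(.15,1.3,.15),1.36]:
    arm.move_straight(post(t),feed=.05,attitude=att(t)); s=arm.sense()
    print(round(t,2),np.round(ang(s),4),"F",np.round(s["wrist_force"],1),"w",round(float(s["width"]),4),"q",np.round(s["joints"][[4,6]],2))
    if np.linalg.norm(s["wrist_force"])>50 or s["width"]<.01: print("STOP"); break
arm.pause(.4); s=st("held"); print(np.round(ang(s),4))
for n in ("scene","top"):
    c=arm.camera(n); pickle.dump(c,open(n+"4.pkl","wb"))
i=c["img"][140:215,285:385]; cv2.imwrite("pics/top4.png",cv2.resize(i,(800,600),interpolation=cv2.INTER_CUBIC))
c=pickle.load(open("scene4.pkl","rb")); cv2.imwrite("pics/scene4.png",cv2.resize(c["img"][140:320,110:350],(800,600),interpolation=cv2.INTER_CUBIC))
E
python3 i.py
```

```text
0.15 [0.1327 0.0502] F [-1.1 -0.3  2.1] w 0.013 q [ 0.26 -0.57]
0.3 [0.281 0.05 ] F [-0.1 -2.5  2. ] w 0.013 q [ 0.21 -0.68]
0.45 [0.42   0.0501] F [ 0.7 -3.8  0.4] w 0.0129 q [ 0.15 -0.78]
0.6 [0.5657 0.0503] F [ 1.6 -4.6  0.4] w 0.0132 q [ 0.09 -0.89]
0.75 [0.7271 0.0503] F [-0.5 -5.4  2.8] w 0.0129 q [ 0.03 -0.99]
0.9 [0.8618 0.0504] F [-0.6 -6.4  1.4] w 0.0131 q [-0.03 -1.09]
1.05 [1.0046 0.0505] F [-1.  -7.3  2.7] w 0.0131 q [-0.09 -1.19]
1.2 [1.1723 0.0506] F [-1.4 -6.1  5.2] w 0.0132 q [-0.16 -1.29]
1.36 [1.3101 0.0507] F [-3.3 -7.6  4.1] w 0.0131 q [-0.23 -1.4 ]
held 20.79 [ 0.5268 -0.2213  0.0901] F [-3.9 -6.7  4.1] w 0.0129 g 30.0 q7 -1.4
[1.3093 0.0507]
```

View pics/scene4.png

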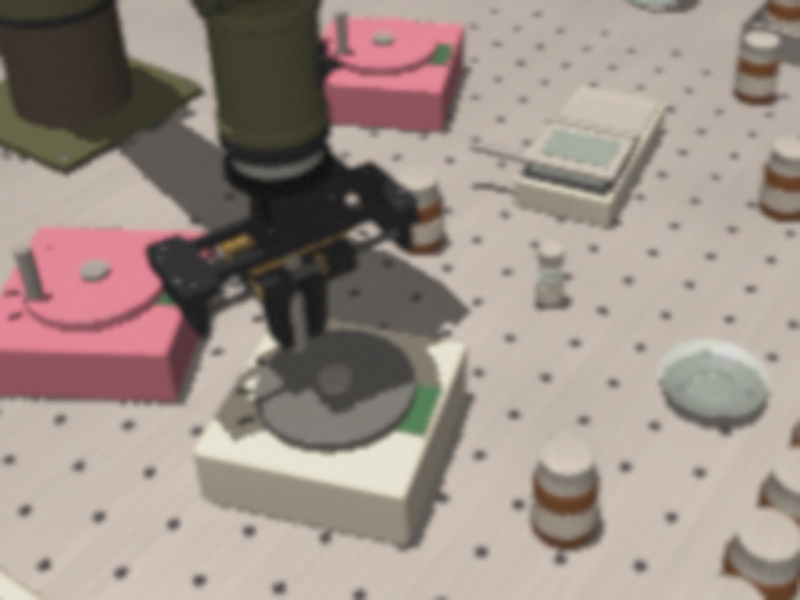

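View pics/top4.png

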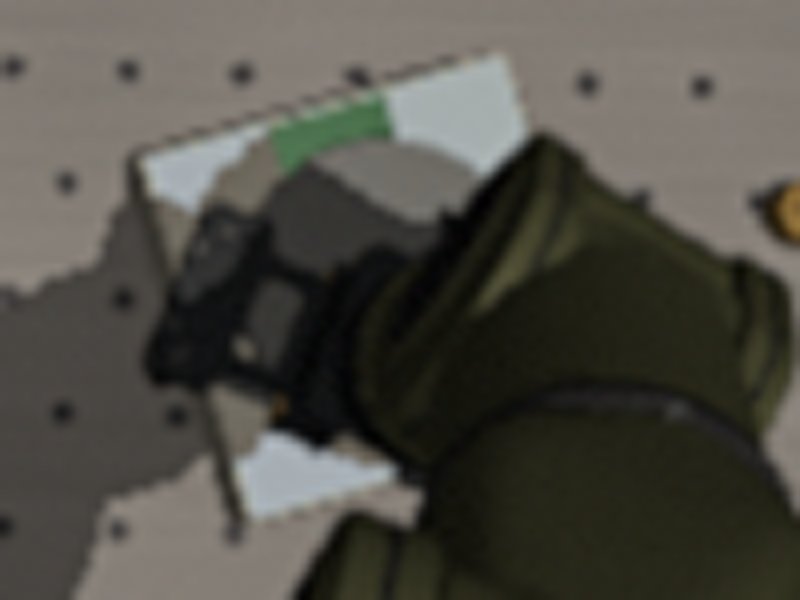

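The post is between the fingers at (300,320) in the scene crop, and the leaf lies flat on the window side. The measured angle is about 1.31, so I check it against the third tick's direction, nudge, and check the leaf and bystanders.

```bash
cat > j.py <<'E'
from h import *
c=pickle.load(open("top.pkl","rb"))
for uv in ((324.7,194.5),(333.5,195.5),(342.7,193.7)):
    n=cv2.undistortPoints(np.array([[uv]]),K(c),np.array(c["D"],float))[0,0]; r=rot(c)@np.r_[n,1]; o=np.array(c["position"]); w=o+r*(.056-o[2])/r[2]
    v=w[:2]-ax; print("tick at dial angle",round((al-np.arctan2(v[1],v[0]))%(2*np.pi),3),np.hypot(*v).round(3))
arm.move_straight(post(1.405),feed=.03,attitude=att(1.405)); arm.pause(.4); s=st("held")
v=s["position"][:2]-ax; print("angle",(al-np.arctan2(v[1],v[0]))%(2*np.pi),np.abs(s["joint_velocities"]).max())
for f in ("scene4.pkl",):
    c=pickle.load(open(f,"rb")); pt=cloud(c,np.ones((384,512),bool)); l=np.c_[(pt[:,:2]-ctr)@np.c_[ex,ey],pt[:,2]]
    m=l[(abs(l[:,0])<.04)&(l[:,1]<-.01)&(l[:,1]>-.072)&(l[:,2]>.03)&(l[:,2]<.1)]; print("leaf slope",np.polyfit(m[:,1],m[:,2],1))
E
python3 j.py
```

```text
tick at dial angle 1.318 0.071
tick at dial angle 0.898 0.07
tick at dial angle 0.46 0.073
held 21.54 [ 0.5275 -0.2192  0.0901] F [-3.9 -6.6  4.9] w 0.0127 g 30.0 q7 -1.43
angle 1.3528164918267578 0.000950307659589626
leaf slope [-0.00344719  0.05071886]
```

```bash
python3 -c "
from h import *
print(arm.sign_off())"
```

```text
the job is handed in; nothing more can be done
None
```

The leaf is flipped flat onto the window side, and the job is handed in with the fingers still holding the dial at about 1.35 rad (third click). I saw no bystander moved, but did not re-measure them, and the sign-off call gave no verdict.

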